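# Test the stop button of the roller ironer

## Robot

A 7-joint arm with a two-finger parallel gripper is mounted at the origin on the work surface. World frame = base frame: x ahead of the robot, y to its left, z up, the work surface at z = 0. Lengths are in m, angles in rad, forces in N, time in s.
With the tool pointing down it reaches from about 0.4 to 0.85 m from the base axis. Payload 4.5 kg.
Tool frame: the origin (TCP) lies between the finger pads; the fingertips stand 19 mm ahead of it and the grasp point (between the pads) is the TCP; z points along the fingers, y is the direction in which the jaws open and shut (so a half turn about z gives the same grasp; the last joint's range is limited). The gripper opens to 88 mm and grips with 3 to 60 N. Pads are 18 mm wide; open, the fingers measure 123 mm over their backs; the gripper's body (75 mm by 187 mm) begins 45 mm behind the grasp point.
Start: joints at [1.32, 0.689, -0.195, 1.565, 0.157, 0.902, -0.215], TCP at [0.176, -0.6, 0.258] pointing down, gripper open.
Joint ranges: [-3.01, 3.01], [-0.46, 2.08], [-1.47, 1.51], [0.13, 2.56], [-1, 4.14], [0.04, 2.09], [-2.66, 2.66]. Speed limits (rad/s): [2.57, 2.57, 3.14, 3.14, 3.14, 3.14, 3.14].

## Interface

Orientations are given as a unit quaternion [x, y, z, w].
In Python, from plant import status, snapshot, finish_job, cut_out, tip_of gives the robot as it stands. The module is installed in compiled form; this text tells all that it offers.
- The arm moves only by the tool carry_out, never from a script. Its arguments are lists of equal length, an entry for each row: "linear": the shift along the world's x, y, z in m, a list of three; "roll": the turn about the world's z in rad. A call has 1 to 8 rows; each row is the pose to reach, as a shift and turn from the pose measured when the call began; what a row does not reach only later rows make up. A row lasts 1/12 s, in which the tool goes at most 41.7 mm and 7.16 degrees, less where a joint would pass 70% of its speed; a pose out of reach is approached as far as the arm can. A call with a gripper value outside its range is refused whole. "gripper" is the opening, from 0 (shut) to 1 (fully open), set as the call begins (left out, the last holds). The fingers move at their own pace and stop on an object; "grip_force" is the grip in N (left out, the last holds). Time passes only in rows, so rows that repeat a pose let the fingers close. It gives the time, the measured TCP pose, the force and the opening at its end, in the units of the state.
- status.get_state(): the state, without advancing time (a new reading comes with each control period).
- snapshot(name): name is "scene" or "side" or "wrist"; returns a dict with "img" (420x560x3 uint8, red, green, blue), "range_z" (420x560 float32, m along the optical axis (not along the pixel's ray), 0 where there is no reading), "fx", "fy", "cx", "cy" (pixels), "world_from_camera" (4x4, takes a point from camera to world coordinates). Camera axes: x right, y down, z forward; pixel columns grow to the right and rows downward; lengths in m; the calibration is good to about 2 mm. A picture is of the moment at which its call begins.
- finish_job(): hands the job in, once; it reports no verdict.
Trained networks look in a picture, given as the dict that the camera call returned (one of the last four; its "shot" number tells which), for a name from the list of things; names that differ only in an ending like _2 or _b are one class to them, and where a whole thing is asked for, a point or a joint stands for the part that bears it (a point fixed in the world has none). Each returns a list of dicts, best first, with "confidence" (0 to 1); they miss things now and then, are a little off and sometimes report something else, mostly with a low value. They report only what shows in the picture. A call takes as long as a camera call.
- cut_out(picture, query): "region" (420x560 bool, what is visible of it) and "pixel" ([column, row] in pixels, amid what is visible of it).
- tip_of(picture, query): "pixel" ([column, row] in pixels: a listed point, or the origin of a listed thing).
The state is a dict: "clock": time; "q": joint angles; "qd": joint speeds; "joint_torque": joint torques, N m; "tool_pos": TCP position; "eef_rot": TCP orientation; "contact_force": force on the tool from outside, world axes, zero at the start; "moment": the same for the moment, N m; "opening": opening from 0.0 (shut) to 1.0 (fully open).
Only numpy, scipy, OpenCV 4.12 (cv2) and the standard library are available. Lean on these libraries where they do the work, as an engineer would, in place of code of your own. Each camera call takes 0.05 s, during which the arm holds its last target.

## Task

Do the stop-button test of the roller ironer: swing the airer arm that hangs over the stop box well aside (about a quarter turn, either way) and leave it there. Then press the mushroom button fully down so that it snaps down and stays down, and finally twist its head clockwise (seen from above) nearly to its stop so that it releases, so that it ends up fully raised again with its head turned back to rest. Leave all the other things on the worktop where they are.

Things in the scene. Friction and masses are not known exactly. Their poses are not given: they have to be found in the camera images.
- station: stop box of the ironer, fixed: white box 110 mm (x) by 180 mm (y) by 60 mm tall with rounded edges; origin at the centre of its underside. On its top stand the mushroom button (at x 0, y +40 mm) and a low flat dial (at x 0, y -50 mm, 38 mm across, top 14 mm above the box) that is not used.
- stop_top (a point): centre of the top of the mushroom button's head (black, round, ribbed rim, 56 mm across, 28 mm tall, rim upright over 4 to 20 mm above its underside, top edge bevelled). Its axis is vertical. With the button up this point is 113 mm above the worktop and the head's underside 25 mm above the box; with the button down, both are 12 mm lower.
- stop_shaft (a joint): how far the button is pressed: 0 fully up, 0.012 m fully down. Over-centre spring: it resists with about 4 to 5 N, then past 9 mm snaps down and stays down. Turning the head lifts it past that point again.
- stop_head (a joint): turn of the mushroom's head, rad: 0 at rest, grows clockwise seen from above, stop at 1.0. Light return spring (under 0.1 N m) turns it back to 0 when let go. With the button down, turning lifts the head by about 0.6 mm per 0.1 rad; past about 0.65 rad it is free to snap up (turn the head 0.8 to 0.95 rad to be sure). Fingers that grip it tightly can hold it down until they let go.
- post: fixed stand of the swing-arm airer behind the box (190 mm from the button): round steel foot 90 mm across, 16 mm thick, steel post 20 mm across; origin at the centre of its underside; the top cap ends 190 mm above the worktop.
- swing (a joint): swing of the airer arm about its upright post, rad, within -1.9 to 1.9: 0 points along the post's own -x (towards the box), grows counter-clockwise seen from above. Stays where it is left; stiff hinge friction of about 0.12 N m.
- swing_hinge (a point): on the post's axis at the height of the arm's centre line (165 mm above the worktop).
- swing_tip (a point): free end of the airer arm: a level white tube 16 mm thick (24 mm at the end cap) reaching 242 mm from the hinge axis, its centre line 165 mm above the worktop, so its underside is 44 mm above the raised button.
- brush: loose bystander: wooden brush about 180 mm long, lying beside the box; origin under its middle.
- jar: loose bystander: closed jar 72 mm across, 110 mm tall; origin at the centre of its underside.
- beaker: loose bystander: plastic beaker 72 mm across, 100 mm tall; origin at the centre of its underside.
- pegtray: loose bystander: open white tray 130 by 200 by 55 mm; origin at the centre of its underside.
- softener: loose bystander: bottle 80 mm across, 200 mm tall; origin at the centre of its underside.
- spraycan: loose bystander: metal can 60 mm across, 170 mm tall; origin at the centre of its underside.
- torch: loose bystander: black torch 150 mm long, 46 mm thick, lying; origin under its middle.

How it is judged:
By the outcome, as a careful person would: the job done as asked, in the order asked, and still so for the second after the job is handed in, with the robot touching nothing.
It also fails if it takes over 61 s, if anything falls off the work surface, if the arm or the gripper's body presses on something with over 40 N, if the wrist force passes 120 N, or if a joint passes its speed limit or range.

## Working session

There is one attempt and no reset: what is moved stays moved. The work goes in short steps, Python scripts to look and compute and a tool call to move; the robot and the scene stay as the last step left them, time stands still between calls to the robot, and variables do not carry over. Pictures are saved under pics/ and viewed, and the job is handed in when it is done.

Besides the shell and the picture viewer there is one more tool, called after "Request:" by a JSON object that holds its "fn" and its "kwargs". carry_out: Moves the arm, as the interface text tells. Its arguments: {"type":"object","properties":{"linear":{"type":"array"},"roll":{"type":"array"},"gripper":{"type":"number"},"grip_force":{"type":"number"}},"required":["linear","roll"]}

```bash
mkdir -p pics; cat > h.py <<'E'
import numpy as np,cv2
from plant import status,snapshot,finish_job,cut_out,tip_of
def save(p,n): cv2.imwrite('pics/'+n,p['img'][:,:,::-1])
def w(p,px,z=None):
    c,r=px;T=p['world_from_camera']
    d=np.array([(c-p['cx'])/p['fx'],(r-p['cy'])/p['fy'],1.])
    if z is None:
        k=p['range_z'][int(round(r)),int(round(c))]
    else:
        k=(z-T[2,3])/(T[:3,:3]@d)[2]
    return (T[:3,:3]@(d*k)+T[:3,3]).round(4)
Z=dict(stop_top=.113,swing_hinge=.165,swing_tip=.165,station=0,post=0,brush=0,jar=0,beaker=0,pegtray=0,softener=0,spraycan=0,torch=0)
E
python3 - <<'E'
from h import *
s=status.get_state();print({k:np.round(v,3) for k,v in s.items()})
for n in ['scene','side']:
    p=snapshot(n);save(p,n+'0.png');print(n,p['world_from_camera'].round(3).tolist())
    for k,z in Z.items():
        for t in tip_of(p,k)[:2]: print(k,np.round(t['pixel']),round(t['confidence'],2),w(p,t['pixel'],z))
E
```

```text
{'clock': np.float64(0.0), 'q': array([ 1.32 ,  0.69 , -0.195,  1.566,  0.157,  0.902, -0.215]), 'qd': array([ 0.001, -0.001,  0.001,  0.003,  0.001,  0.001,  0.   ]), 'joint_torque': array([ 1.0000e-03, -5.2756e+01, -1.2660e+00, -1.5343e+01, -5.3000e-02,
        7.0000e-03,  0.0000e+00]), 'tool_pos': array([ 0.175, -0.599,  0.257]), 'eef_rot': array([ 0.99 ,  0.142, -0.   , -0.001]), 'contact_force': array([-0.338,  0.073,  0.031]), 'moment': array([0.012, 0.033, 0.   ]), 'opening': np.float64(1.004)}
scene [[-0.807, 0.426, -0.408, 1.073], [0.59, 0.591, -0.55, 0.752], [0.007, -0.685, -0.729, 1.075], [0.0, 0.0, 0.0, 1.0]]
stop_top [330. 221.] 0.8 [0.4433 0.1535 0.113 ]
stop_top [362. 290.] 0.22 [0.5281 0.3756 0.113 ]
swing_hinge [292. 256.] 0.58 [0.6292 0.2198 0.165 ]
swing_tip [330. 193.] 0.91 [0.4068 0.1065 0.165 ]
station [356. 353.] 0.74 [0.6043 0.4567 0.    ]
station [312. 242.] 0.58 [0.4691 0.1181 0.    ]
brush [372. 260.] 0.67 [0.3667 0.2712 0.    ]
brush [293. 254.] 0.29 [0.5442 0.1188 0.    ]
jar [362. 292.] 0.77 [0.4684 0.336  0.    ]
beaker [247. 227.] 0.96 [ 0.5948 -0.047
[... 510 characters left out ...]
4375 0.1579 0.113 ]
stop_top [222. 232.] 0.41 [0.6563 0.1864 0.113 ]
swing_hinge [224. 230.] 0.76 [0.6305 0.2069 0.165 ]
swing_tip [300. 236.] 0.79 [0.4105 0.1187 0.165 ]
station [222. 233.] 0.74 [ 0.7103  0.1234 -0.    ]
post [228. 262.] 0.64 [0.628  0.2155 0.    ]
brush [288. 308.] 0.82 [0.3689 0.2758 0.    ]
jar [248. 310.] 0.61 [0.4773 0.3417 0.    ]
beaker [272. 214.] 0.84 [ 0.5952 -0.0343  0.    ]
beaker [302. 233.] 0.49 [ 0.4604 -0.007   0.    ]
pegtray [221. 351.] 0.89 [0.4817 0.4937 0.    ]
softener [316. 144.] 0.57 [ 0.6092 -0.4437  0.    ]
spraycan [193. 323.] 0.97 [0.6062 0.4565 0.    ]
torch [363. 160.] 0.62 [ 0.4069 -0.4467  0.    ]
torch [292. 311.] 0.48 [0.3551 0.2808 0.    ]
```

View pics/scene0.png

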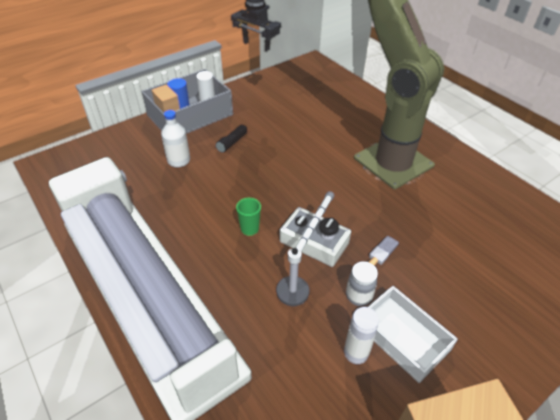

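View pics/side0.png

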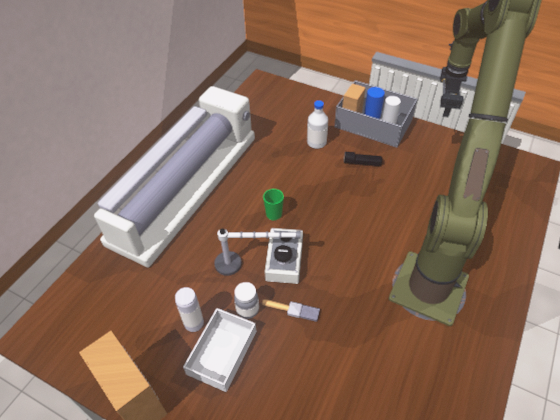

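The scene view shows the arm tip at (330,193) just past the button at (330,221), with the post at (293,290). The beaker is on the -y side and is lower than the arm. The spray can on the +y side is about as tall as the arm, so I'll swing counter-clockwise, towards -y.

Request:
{"fn": "carry_out", "kwargs": {"linear": [[0.03, 0.025, 0], [0.06, 0.05, 0], [0.09, 0.075, 0], [0.12, 0.1, 0], [0.15, 0.125, 0], [0.175, 0.15, 0], [0.2, 0.18, 0], [0.22, 0.215, 0]], "roll": [0.1, 0.2, 0.3, 0.4, 0.5, 0.6, 0.7, 0.8], "gripper": 0, "grip_force": 15}}

```text
clock: 1.97
tool_pos: [0.3976, -0.3843, 0.2579]
eef_rot: [0.855, 0.518, 0.001, 0.001]
contact_force: [1.0, 0.0, -0.7]
opening: 0.413
```

Request:
{"fn": "carry_out", "kwargs": {"linear": [[0.005, 0.04, 0], [0.01, 0.08, 0], [0.015, 0.12, 0], [0.02, 0.16, 0], [0.025, 0.2, 0], [0.03, 0.24, 0], [0.03, 0.28, 0], [0.03, 0.31, 0]], "roll": [0.1, 0.2, 0.3, 0.4, 0.5, 0.6, 0.7, 0.8]}}

```text
clock: 2.63
tool_pos: [0.4278, -0.0709, 0.2584]
eef_rot: [0.583, 0.812, 0.002, 0.001]
contact_force: [0.2, 0.3, 0.0]
opening: 0.009
```

```bash
python3 - <<'E'
from h import *
s=status.get_state();print({k:np.round(s[k],3) for k in ['clock','q','tool_pos','eef_rot','contact_force','opening']})
for n in ['scene','side','wrist']:
    p=snapshot(n);save(p,n+'1.png')
    for k in ['stop_top','swing_hinge','swing_tip','jar','spraycan']:
        for t in tip_of(p,k)[:1]: print(n,k,np.round(t['pixel']),round(t['confidence'],2),w(p,t['pixel'],Z[k]))
    # depth cloud: head top points
    T=p['world_from_camera'];v,u=np.mgrid[0:420,0:560];d=p['range_z']
    P=np.stack([(u-p['cx'])/p['fx']*d,(v-p['cy'])/p['fy']*d,d],-1)@T[:3,:3].T+T[:3,3]
    m=(d>0)&(abs(P[...,2]-.113)<.006)&(np.hypot(P[...,0]-.44,P[...,1]-.156)<.05)
    if m.any(): print('head',m.sum(),P[m].mean(0).round(4),P[m].min(0).round(3),P[m].max(0).round(3))
    m=(d>0)&(abs(P[...,2]-.169)<.01)&(np.hypot(P[...,0]-.52,P[...,1]-.16)<.14)
    if m.sum()>10:
        l=cv2.fitLine(P[m][:,:2].astype(np.float32),cv2.DIST_HUBER,0,.01,.01).ravel();print('tube',m.sum(),l.round(4),P[m].min(0).round(3),P[m].max(0).round(3))
E
```

```text
{'clock': np.float64(2.633), 'q': array([ 0.476,  0.498, -0.622,  2.102,  0.461,  0.672, -0.129]), 'tool_pos': array([ 0.428, -0.071,  0.258]), 'eef_rot': array([0.583, 0.812, 0.002, 0.001]), 'contact_force': array([0.177, 0.252, 0.001]), 'opening': np.float64(0.009)}
scene stop_top [329. 220.] 0.51 [0.4431 0.1486 0.113 ]
scene swing_hinge [291. 256.] 0.8 [0.6326 0.2185 0.165 ]
scene swing_tip [327. 192.] 0.95 [0.4132 0.0979 0.165 ]
scene spraycan [356. 351.] 0.87 [0.6006 0.4519 0.    ]
head 182 [0.4524 0.1594 0.1104] [0.425 0.131 0.107] [0.477 0.182 0.115]
tube 543 [0.8829 0.4696 0.5346 0.1757] [0.408 0.102 0.16 ] [0.642 0.238 0.179]
side stop_top [282. 248.] 0.83 [0.4558 0.1509 0.113 ]
side swing_hinge [224. 234.] 0.62 [0.6242 0.2181 0.165 ]
side jar [248. 311.] 0.65 [ 0.475   0.3444 -0.    ]
side spraycan [194. 323.] 0.78 [0.6029 0.4559 0.    ]
head 145 [0.4469 0.1608 0.1106] [0.421 0.135 0.107] [0.474 0.188 0.117]
tube 451 [0.8807 0.4736 0.5201 0.1753] [0.405 0.106 0.159] [0.638 0.242 0.179]
```

Request:
{"fn": "carry_out", "kwargs": {"linear": [[0, 0.04, 0], [0, 0.08, 0], [0.005, 0.12, 0], [0.005, 0.16, 0], [0.01, 0.2, 0], [0.01, 0.24, 0], [0.01, 0.255, -0.02], [0.01, 0.255, -0.05]], "roll": [0, 0, 0, 0, 0, 0, 0, 0]}}

```text
clock: 4.2
tool_pos: [0.4392, 0.1879, 0.2097]
eef_rot: [0.583, 0.812, 0.006, 0.001]
contact_force: [0.2, -1.0, -0.8]
opening: 0.004
```

```bash
python3 - <<'E'
from h import *
s=status.get_state();print({k:np.round(s[k],3) for k in ['clock','tool_pos','contact_force']})
p=snapshot('side');save(p,'side2.png');p=snapshot('wrist');save(p,'wrist2.png')
h=np.array([.63,.226])
for th in np.radians([208,222,236,250,264,278,292,300]):
    d=.02 if th<4.2 else .024
    print(int(np.degrees(th)+.5),(h+.18*np.array([np.cos(th),np.sin(th)])+d*np.array([np.sin(th),-np.cos(th)])-s['tool_pos'][:2]).round(3))
E
```

```text
{'clock': np.float64(4.2), 'tool_pos': array([0.439, 0.188, 0.21 ]), 'contact_force': array([ 0.216, -0.976, -0.811])}
208 [ 0.023 -0.029]
222 [ 0.044 -0.068]
236 [ 0.074 -0.1  ]
250 [ 0.107 -0.123]
264 [ 0.148 -0.138]
278 [ 0.192 -0.144]
292 [ 0.236 -0.138]
300 [ 0.26 -0.13]
```

View pics/side2.png

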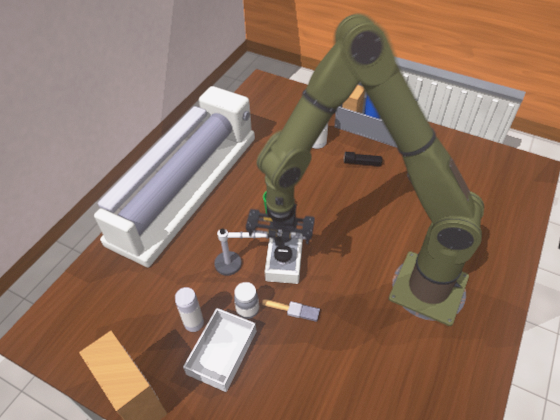

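View pics/wrist2.png

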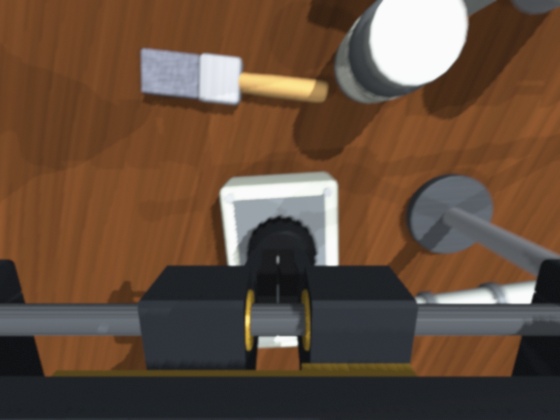

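Request:
{"fn": "carry_out", "kwargs": {"linear": [[0, 0, -0.02], [0, 0, -0.04], [0, 0, -0.04], [0.02, -0.03, -0.04], [0.034, -0.05, -0.04], [0.045, -0.07, -0.04], [0.06, -0.085, -0.04], [0.075, -0.1, -0.04]], "roll": [0, 0, 0, 0, 0, 0, 0, 0]}}

```text
clock: 4.97
tool_pos: [0.5113, 0.0788, 0.1672]
eef_rot: [0.586, 0.811, -0.002, -0.0]
contact_force: [-0.5, 1.2, 0.7]
opening: 0.005
```

```bash
python3 - <<'E'
from h import *
s=status.get_state();print({k:np.round(s[k],3) for k in ['clock','tool_pos','contact_force','moment']})
p=snapshot('side');save(p,'side3.png')
E
```

```text
{'clock': np.float64(4.967), 'tool_pos': array([0.511, 0.079, 0.167]), 'contact_force': array([-0.463,  1.216,  0.743]), 'moment': array([ 0.176, -0.073,  0.051])}
```

View pics/side3.png

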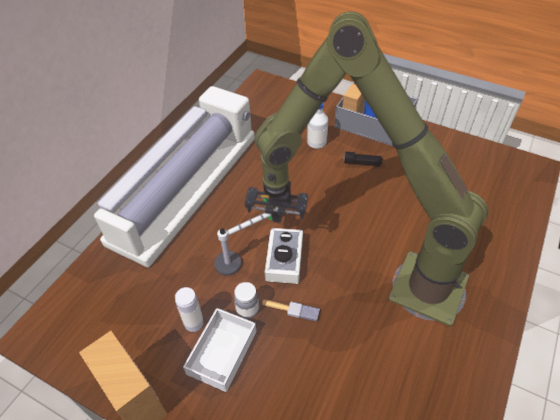

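Request:
{"fn": "carry_out", "kwargs": {"linear": [[0.018, -0.008, 0.003], [0.036, -0.015, 0.003], [0.056, -0.023, 0.003], [0.077, -0.029, 0.003], [0.1, -0.033, 0.003], [0.122, -0.035, 0.003], [0.145, -0.033, 0.003], [0.165, -0.029, 0.003]], "roll": [0, 0, 0, 0, 0, 0, 0, 0]}}

```text
clock: 5.68
tool_pos: [0.6805, 0.0441, 0.1718]
eef_rot: [0.589, 0.808, -0.002, 0.001]
contact_force: [0.1, 0.9, -0.0]
opening: 0.006
```

Request:
{"fn": "carry_out", "kwargs": {"linear": [[0.013, 0.004, 0], [0.026, 0.009, 0], [0.026, 0.009, 0], [0, 0, 0], [-0.03, 0, 0.02], [-0.06, 0, 0.05], [-0.1, 0, 0.06], [-0.13, 0.0, 0.06]], "roll": [0, 0, 0, 0, 0, 0, 0, 0]}}

```text
clock: 6.35
tool_pos: [0.5481, 0.0441, 0.2356]
eef_rot: [0.589, 0.808, -0.001, 0.003]
contact_force: [0.0, 1.0, -0.3]
opening: 0.002
```

```bash
cat > m.py <<'E'
from h import *
import sys
s=status.get_state();print({k:np.round(s[k],3) for k in ['clock','q','tool_pos','contact_force','moment']})
tag=sys.argv[1]
for n in ['scene','side']:
    p=snapshot(n);save(p,n+tag+'.png')
    T=p['world_from_camera'];v,u=np.mgrid[0:420,0:560];d=p['range_z']
    P=np.stack([(u-p['cx'])/p['fx']*d,(v-p['cy'])/p['fy']*d,d],-1)@T[:3,:3].T+T[:3,3]
    r=np.hypot(P[...,0]-.448,P[...,1]-.16)
    m=(d>0)&(P[...,2]>.088)&(P[...,2]<.125)&(r<.045)
    if m.any():
        Q=P[m];print(n,'head',m.sum(),'zmax pct',np.percentile(Q[:,2],[50,80,95]).round(4))
        z=np.percentile(Q[:,2],70);Q=Q[abs(Q[:,2]-z)<.004]
        c,rr=cv2.minEnclosingCircle(Q[:,:2].astype(np.float32));print('  circ',np.round(c,4),round(rr,4),'mean',Q.mean(0).round(4))
    for k in ['stop_top','swing_hinge','swing_tip']:
        for t in tip_of(p,k)[:1]: print(n,k,np.round(t['pixel']),round(t['confidence'],2),w(p,t['pixel'],Z[k]))
E
python3 m.py 4
```

```text
{'clock': np.float64(6.35), 'q': array([ 0.184,  0.67 , -0.59 ,  1.809,  0.503,  0.815, -0.349]), 'tool_pos': array([0.548, 0.044, 0.236]), 'contact_force': array([ 0.045,  1.024, -0.311]), 'moment': array([ 0.021, -0.121,  0.054])}
scene head 310 zmax pct [0.108  0.111  0.1132]
  circ [0.4523 0.159 ] 0.0273 mean [0.4531 0.1597 0.1097]
scene stop_top [330. 220.] 0.74 [0.4406 0.1508 0.113 ]
scene swing_hinge [292. 257.] 0.56 [0.6309 0.222  0.165 ]
scene swing_tip [203. 229.] 0.77 [0.7637 0.0123 0.165 ]
side head 259 zmax pct [0.1086 0.1124 0.1144]
  circ [0.4461 0.1633] 0.0289 mean [0.4453 0.1624 0.1109]
side stop_top [282. 250.] 0.77 [0.4522 0.159  0.113 ]
side swing_hinge [223. 235.] 0.77 [0.6217 0.2251 0.165 ]
side swing_tip [217. 180.] 0.91 [0.764  0.0367 0.165 ]
```

View pics/scene4.png

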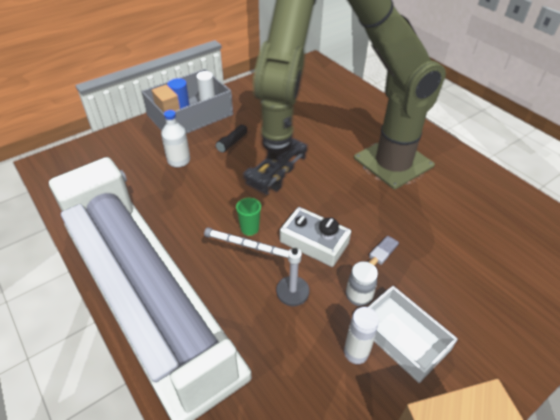

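View pics/side4.png

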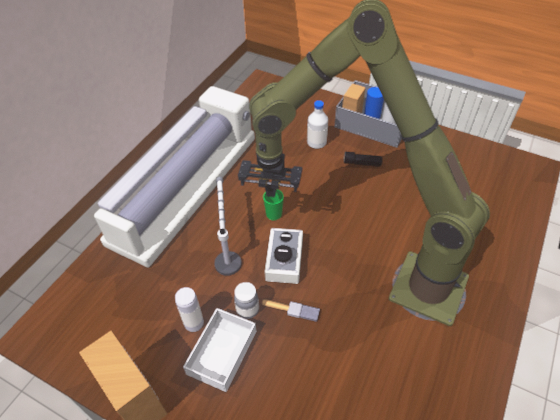

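The arm now hangs well aside, with its tip at about (0.764,0.025), a turn of roughly 95°. The button is clear.

Request:
{"fn": "carry_out", "kwargs": {"linear": [[-0.03, 0.025, 0], [-0.055, 0.055, 0], [-0.08, 0.09, 0], [-0.099, 0.116, 0], [-0.099, 0.116, -0.035], [-0.099, 0.116, -0.07], [-0.099, 0.116, -0.09], [-0.099, 0.116, -0.09]], "roll": [0, 0, 0, 0, 0, 0, 0, 0]}}

```text
clock: 7.42
tool_pos: [0.4512, 0.1596, 0.1385]
eef_rot: [0.589, 0.808, -0.005, 0.0]
contact_force: [-0.1, -0.2, 0.3]
opening: 0.004
```

```bash
python3 - <<'E'
from h import *
s=status.get_state();print({k:np.round(s[k],3) for k in ['clock','q','tool_pos','contact_force']})
p=snapshot('wrist');save(p,'wrist5.png');p=snapshot('side');cv2.imwrite('pics/side5.png',cv2.resize(p['img'][170:310,200:370,::-1],None,fx=4,fy=4))
E
```

```text
{'clock': np.float64(7.417), 'q': array([-0.184,  0.737, -0.412,  2.091,  0.672,  0.454, -0.81 ]), 'tool_pos': array([0.451, 0.16 , 0.138]), 'contact_force': array([-0.066, -0.204,  0.269])}
```

View pics/wrist5.png

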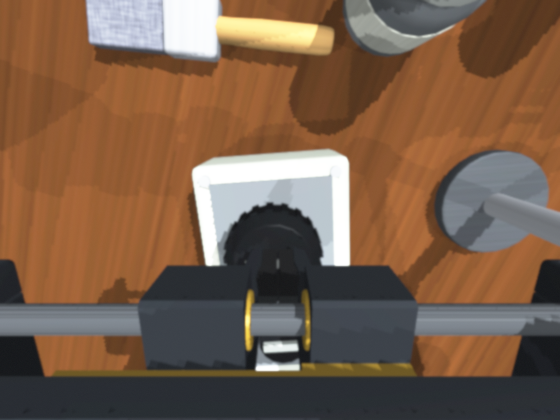

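View pics/side5.png

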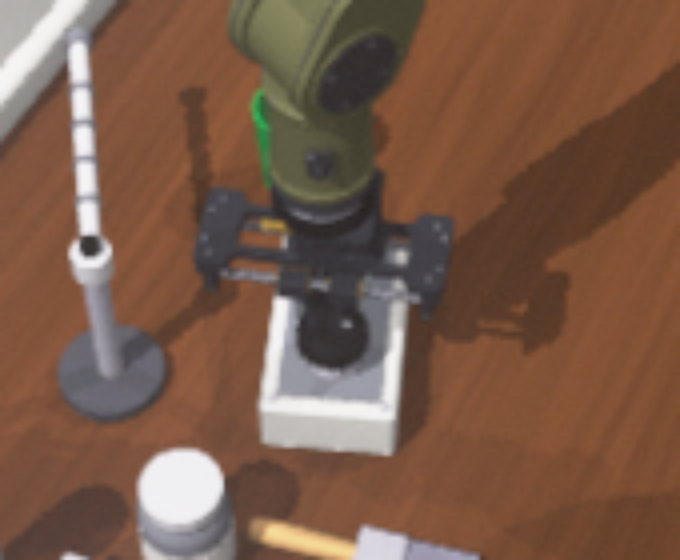

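```bash
python3 - <<'E'
from h import *
p=snapshot('wrist')
for px,z in [((225,250),.1),((322,250),.1),((273,205),.1),((273,253),.113)]: print(px,w(p,px,z))
T=p['world_from_camera'];print(T.round(3).tolist(),p['fx'],p['cx'],p['cy'])
s=status.get_state()['tool_pos'];print(s)
for q in [s,s-[0,0,.019],[.449,.16,.113]]:
    c=np.linalg.inv(T)@np.append(q,1);print(c[:2]/c[2]*p['fx']+[p['cx'],p['cy']])
d=p['range_z'];v,u=np.mgrid[0:420,0:560]
P=np.stack([(u-p['cx'])/p['fx']*d,(v-p['cy'])/p['fy']*d,d],-1)@T[:3,:3].T+T[:3,3]
m=(d>0)&(v>195)&(v<262)&(u>215)&(u<330)&(P[...,2]>.08)&(P[...,2]<.118)
Q=P[m];print(len(Q),Q.min(0),Q.max(0))
# fit circle on rim
R=Q[(Q[:,2]<.106)]
x=R[:,:2]
from scipy.optimize import least_squares
f=least_squares(lambda a:np.hypot(x[:,0]-a[0],x[:,1]-a[1])-.028,[.449,.16],loss='soft_l1',f_scale=.001);print(f.x,np.median(abs(f.fun)),len(x))
E
```

```text
(225, 250) [0.4233 0.1489 0.1   ]
(322, 250) [0.4791 0.1668 0.1   ]
(273, 205) [0.4424 0.1846 0.1   ]
(273, 253) [0.4499 0.1615 0.113 ]
[[0.953, 0.292, 0.085, 0.431], [0.304, -0.914, -0.269, 0.229], [-0.001, 0.282, -0.959, 0.268], [0.0, 0.0, 0.0, 1.0]] 301.29602401965997 277.3865975651273 211.56348779582845
[0.4534823  0.16057943 0.14242661]
[278.69720584 282.90646236]
[278.59795447 264.57589307]
[270.62157128 254.86192268]
3977 [0.42005087 0.14355794 0.08788077] [0.47768595 0.1854283  0.11441065]
[0.44911739 0.15615979] 0.0006928750798027676 1085
```

Request:
{"fn": "carry_out", "kwargs": {"linear": [[-0.002, -0.002, -0.004], [-0.002, -0.002, -0.008], [-0.002, -0.002, -0.012], [-0.002, -0.002, -0.015], [-0.002, -0.002, -0.015]], "roll": [0, 0, 0, 0, 0]}}

```text
clock: 7.98
tool_pos: [0.4521, 0.1585, 0.1274]
eef_rot: [0.59, 0.807, -0.001, 0.002]
contact_force: [2.0, -0.3, 2.4]
opening: 0.005
```

Request:
{"fn": "carry_out", "kwargs": {"linear": [[0, 0, -0.003], [0, 0, -0.006], [0, 0, -0.009], [0, 0, -0.009]], "roll": [0, 0, 0, 0]}}

```text
clock: 8.32
tool_pos: [0.4522, 0.1587, 0.1197]
eef_rot: [0.59, 0.808, -0.0, 0.003]
contact_force: [-2.1, -2.2, 19.5]
opening: 0.006
```

Request:
{"fn": "carry_out", "kwargs": {"linear": [[0, 0, -0.001], [0, 0, 0.02], [0, 0, 0.05], [0, 0, 0.07]], "roll": [0, 0, 0, 0]}}

```text
clock: 8.65
tool_pos: [0.4519, 0.159, 0.1908]
eef_rot: [0.589, 0.808, -0.0, 0.003]
contact_force: [-0.1, 0.5, 0.1]
opening: 0.007
```

Request:
{"fn": "carry_out", "kwargs": {"linear": [[0, 0, 0.0], [0, 0, 0], [0, 0, 0], [0, 0, 0], [0, 0, 0], [0, 0, 0], [0, 0, 0], [0, 0, 0]], "roll": [0.06, 0.12, 0.18, 0.24, 0.3, 0.36, 0.4, 0.4], "gripper": 1}}

```text
clock: 9.32
tool_pos: [0.4515, 0.1588, 0.1903]
eef_rot: [0.417, 0.909, -0.0, 0.002]
contact_force: [0.1, 0.3, -0.1]
opening: 0.586
```

```bash
python3 m.py 6; python3 - <<'E'
from h import *
print(status.get_state()['opening'])
p=snapshot('wrist');save(p,'wrist6.png')
s=status.get_state();print(s['tool_pos'],s['q'].round(3))
T=p['world_from_camera']
d=p['range_z'];v,u=np.mgrid[0:420,0:560]
P=np.stack([(u-p['cx'])/p['fx']*d,(v-p['cy'])/p['fy']*d,d],-1)@T[:3,:3].T+T[:3,3]
m=(d>0)&(np.hypot(P[...,0]-.45,P[...,1]-.158)<.033)&(P[...,2]>.07)&(P[...,2]<.12)
Q=P[m];print(len(Q),Q.min(0),Q.max(0),np.percentile(Q[:,2],[50,80,95]))
c,r=cv2.minEnclosingCircle(Q[:,:2].astype(np.float32));print(c,r)
E
```

```text
{'clock': np.float64(9.317), 'q': array([-0.047,  0.674, -0.626,  2.055,  0.684,  0.624, -0.434]), 'tool_pos': array([0.451, 0.159, 0.19 ]), 'contact_force': array([ 0.1  ,  0.263, -0.135]), 'moment': array([ 0.036, -0.11 , -0.007])}
scene head 261 zmax pct [0.097  0.0994 0.102 ]
  circ [0.4526 0.1567] 0.0272 mean [0.4529 0.1592 0.0982]
scene stop_top [330. 225.] 0.83 [0.454  0.1656 0.113 ]
scene swing_hinge [292. 255.] 0.8 [0.6283 0.2162 0.165 ]
scene swing_tip [203. 228.] 0.95 [0.7631 0.0106 0.165 ]
side head 218 zmax pct [0.0966 0.1002 0.1033]
  circ [0.4458 0.1616] 0.029 mean [0.4464 0.1628 0.0982]
side stop_top [283. 251.] 0.58 [0.4467 0.1601 0.113 ]
side swing_hinge [248. 306.] 0.67 [0.4302 0.4023 0.165 ]
side swing_tip [219. 180.] 0.74 [0.7588 0.0335 0.165 ]
0.9512252709501603
[0.45185202 0.1589922  0.1908131 ] [-0.048  0.673 -0.625  2.055  0.683  0.624 -0.434]
4158 [0.42005503 0.12677996 0.0772308 ] [0.47817025 0.18529241 0.10345455] [0.09879221 0.09996041 0.10142121]
(0.44888630509376526, 0.1559726595878601) 0.029437880963087082
```

View pics/wrist6.png

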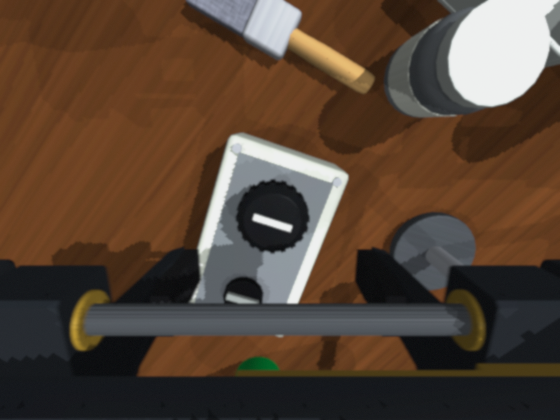

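Request:
{"fn": "carry_out", "kwargs": {"linear": [[-0.002, -0.002, -0.02], [-0.002, -0.002, -0.04], [-0.002, -0.002, -0.06], [-0.002, -0.002, -0.075], [-0.002, -0.002, -0.088], [-0.002, -0.002, -0.098], [-0.002, -0.002, -0.098], [-0.002, -0.002, -0.098]], "roll": [0, 0, 0, 0, 0, 0, 0, 0], "gripper": 1}}

```text
clock: 10.43
tool_pos: [0.4497, 0.1571, 0.0927]
eef_rot: [0.417, 0.909, -0.0, 0.003]
contact_force: [-0.2, -0.6, 0.6]
opening: 1.004
```

Request:
{"fn": "carry_out", "kwargs": {"linear": [[0, 0, 0], [0, 0, 0], [0, 0, 0], [0, 0, 0], [0, 0, 0], [0, 0, 0], [0, 0, 0], [0, 0, 0]], "roll": [0, 0, 0, 0, 0, 0, 0, 0], "gripper": 0, "grip_force": 10}}

```text
clock: 11.1
tool_pos: [0.4493, 0.1565, 0.0929]
eef_rot: [0.417, 0.909, -0.001, 0.003]
contact_force: [-2.7, -1.8, 6.7]
opening: 0.63
```

Request:
{"fn": "carry_out", "kwargs": {"linear": [[0, 0, 0.0005], [0, 0, 0.001], [0, 0, 0.0015], [0, 0, 0.002], [0, 0, 0.003], [0, 0, 0.004], [0, 0, 0.005], [0, 0, 0.005]], "roll": [-0.11, -0.22, -0.33, -0.44, -0.55, -0.66, -0.77, -0.88]}}

```text
clock: 11.77
tool_pos: [0.4491, 0.1563, 0.098]
eef_rot: [0.766, 0.643, -0.002, 0.002]
contact_force: [-1.1, -0.9, 1.2]
opening: 0.628
```

```bash
python3 - <<'E'
from h import *
s=status.get_state();print({k:np.round(s[k],3) for k in ['clock','q','tool_pos','eef_rot','contact_force','moment','opening']})
p=snapshot('wrist');save(p,'wrist7.png')
E
```

```text
{'clock': np.float64(11.767), 'q': array([-0.306,  0.796, -0.209,  2.13 ,  0.597,  0.276, -1.209]), 'tool_pos': array([0.449, 0.156, 0.098]), 'eef_rot': array([ 0.766,  0.643, -0.002,  0.002]), 'contact_force': array([-1.093, -0.883,  1.232]), 'moment': array([-0.207,  0.123,  0.096]), 'opening': np.float64(0.628)}
```

View pics/wrist7.png

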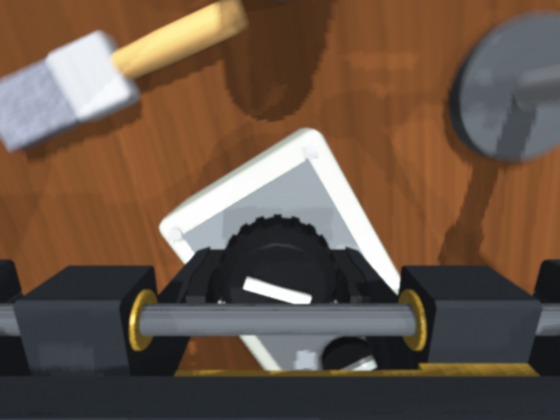

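Request:
{"fn": "carry_out", "kwargs": {"linear": [[0, 0, 0.002], [0, 0, 0.004], [0, 0, 0.005]], "roll": [-0.02, -0.02, -0.02]}}

```text
clock: 12.07
tool_pos: [0.4491, 0.1564, 0.1033]
eef_rot: [0.773, 0.634, -0.002, 0.002]
contact_force: [-1.1, -0.4, 4.0]
opening: 0.628
```

Request:
{"fn": "carry_out", "kwargs": {"linear": [[0, 0, 0], [0, 0, 0], [0, 0, 0], [0, 0, 0], [0, 0, 0], [0, 0, 0], [0, 0, 0], [0, 0, 0]], "roll": [0, 0, 0, 0, 0, 0, 0, 0], "gripper": 1}}

```text
clock: 12.73
tool_pos: [0.4491, 0.1564, 0.1033]
eef_rot: [0.773, 0.634, -0.002, 0.002]
contact_force: [-0.4, -0.4, 0.3]
opening: 1.001
```

```bash
python3 - <<'E'
from h import *
s=status.get_state();print({k:np.round(s[k],3) for k in ['clock','tool_pos','contact_force','moment','opening']})
p=snapshot('wrist');save(p,'wrist8.png')
E
```

```text
{'clock': np.float64(12.733), 'tool_pos': array([0.449, 0.156, 0.103]), 'contact_force': array([-0.382, -0.374,  0.316]), 'moment': array([-0.059, -0.014,  0.005]), 'opening': np.float64(1.001)}
```

View pics/wrist8.png

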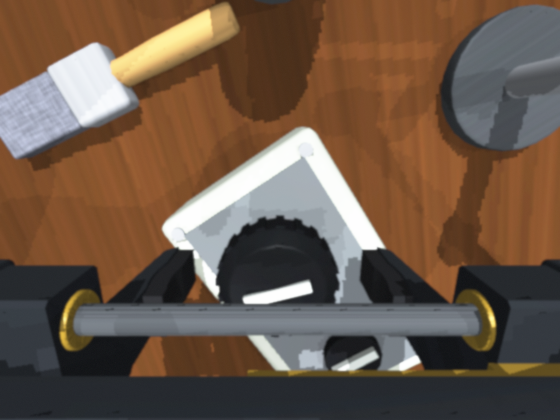

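Request:
{"fn": "carry_out", "kwargs": {"linear": [[0, 0, 0.03], [0, 0, 0.06], [0, 0, 0.088], [0, 0, 0.088], [0, 0, 0.088], [0, 0, 0.088], [0, 0, 0.088], [0, 0, 0.088]], "roll": [0, 0, 0, 0.12, 0.24, 0.36, 0.48, 0.5]}}

```text
clock: 13.45
tool_pos: [0.449, 0.1561, 0.1913]
eef_rot: [0.591, 0.807, -0.002, 0.003]
contact_force: [-0.5, -0.0, 0.7]
opening: 0.999
```

```bash
python3 m.py 9; python3 - <<'E'
from h import *
p=snapshot('wrist');save(p,'wrist9.png')
T=p['world_from_camera']
d=p['range_z'];v,u=np.mgrid[0:420,0:560]
P=np.stack([(u-p['cx'])/p['fx']*d,(v-p['cy'])/p['fy']*d,d],-1)@T[:3,:3].T+T[:3,3]
m=(d>0)&(np.hypot(P[...,0]-.45,P[...,1]-.158)<.02)
print(np.percentile(P[m][:,2],[5,50,95]))
# head mark direction & box edge direction
g=p['img'].min(-1)
mm=m&(g>180);q=P[mm][:,:2].astype(np.float32);l=cv2.fitLine(q,cv2.DIST_L2,0,.01,.01).ravel();print('mark',np.degrees(np.arctan2(l[1],l[0])),mm.sum(),q.mean(0))
E
```

```text
{'clock': np.float64(13.45), 'q': array([-0.1  ,  0.651, -0.534,  2.064,  0.606,  0.584, -0.757]), 'tool_pos': array([0.449, 0.156, 0.191]), 'contact_force': array([-0.491, -0.013,  0.668]), 'moment': array([ 0.015, -0.14 ,  0.008])}
scene head 300 zmax pct [0.1084 0.1112 0.114 ]
  circ [0.4532 0.1581] 0.0283 mean [0.4526 0.1606 0.11  ]
scene stop_top [330. 222.] 0.63 [0.4446 0.1581 0.113 ]
scene swing_hinge [293. 255.] 0.65 [0.6258 0.2199 0.165 ]
scene swing_tip [206. 230.] 0.93 [0.7613 0.02   0.165 ]
side head 256 zmax pct [0.1077 0.1114 0.1142]
  circ [0.4477 0.1615] 0.028 mean [0.4469 0.1626 0.1099]
side stop_top [282. 248.] 0.81 [0.4559 0.1514 0.113 ]
side swing_hinge [225. 235.] 0.82 [0.6158 0.2216 0.165 ]
side swing_tip [217. 181.] 0.75 [0.7644 0.0385 0.165 ]
[0.11053767 0.1120345  0.26328814]
mark 21.146137 345 [0.44894347 0.15606329]
```

View pics/wrist9.png

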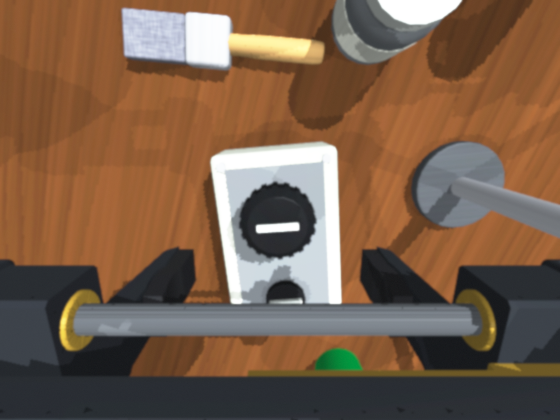

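View pics/side9.png

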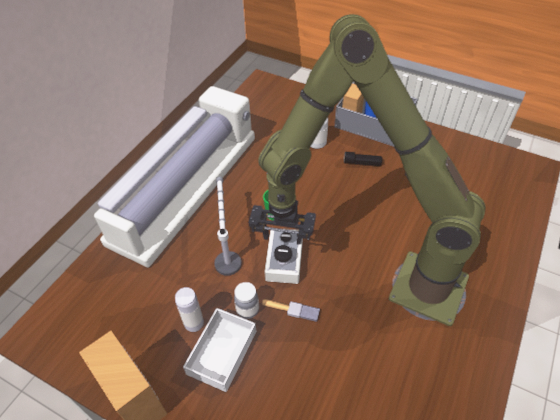

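```bash
python3 -c "
from h import *
finish_job();print(status.get_state()['clock'])"
```

```text
the job is handed in; nothing more can be done
the job is handed in; nothing more can be done
```

The stop-button test is done and handed in, about 13.6 s into the 61 s allowed.

- **Airer arm:** I pushed it about 95° counter-clockwise with closed fingers and left it there. Its tip ended at about (0.76, 0.03).
- **Press:** I pressed the button until it bottomed at about 20 N. Its top then stayed down at about 100 mm (nominal 101 mm).
- **Twist and release:** I gripped the head at 10 N, turned it 0.9 rad clockwise while following it up, and let go.

**Last checks:** The head's top was back at about 112 mm (nominal 113 mm). The mark on the head sat at 21°, against about 20° for the direction from button to post, so the head is back at rest. The contact force read under 1 N, which is noise, and the open fingertips were about 60 mm above the button. In the last pictures the other things looked to be in their original places, though I didn't re-measure them. No check failed.

The cameras disagreed with each other by about 5–10 mm on some points. I took the button's centre from the wrist camera's depth readings.

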